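# Put the upper tray back on the spice rack

### The job

Put the two-tier spice rack back together: take the washed upper tray off the sloping drainer and lower it, without dropping it, onto the rack so that every corner hole goes over its own post and the tray sits fully down on all four, then let go of it. After that, stand the tall wooden pepper mill upright in the upper tray, on either side of its handle. Do not shove the rack about, and do not tip or push away the mill, the jars, the salt shaker or the mug.

Things in the scene. Friction and masses are not known exactly. Their poses are not given: they have to be found in the camera images.
- tray: upper tray, bamboo, 160 (its x) by 240 mm (its y), rim 25 mm high, floor 5 mm thick, 0.3 to 0.55 kg. Origin: centre of its underside, z up out of it; in each corner a boss 14 mm high with a 12 mm hole through it, at x +-66, y +-106 mm. Same either way round; At the start it is loose on the drainer, tipped 0.55 rad about its y axis: +x edge high, -x edge low at the lip, facing the robot
- tray_handle (a point): point on the tray's handle, 45 mm above the tray's underside on its z axis; axes as the tray's. The handle is an upright panel 10 mm thick (x) along the middle (y), dividing the tray in two bays 71 mm wide; its raised part is 120 mm long (y within +-60 mm), its top 65 mm above the underside
- rack: bottom tier of the rack, bamboo, 160 (x) by 240 mm (y), loose on rubber feet, 1.6 kg. Origin: centre of its underside, z up. Floor 12 mm up, rim 30 mm. Four steel posts at x +-66, y +-106 mm, each with a flat 18 mm shoulder 112 mm up and above it an 8 mm pin up to 140 mm, its top 9 mm tapered. Two jars stand on it
- rack_seat (a point): point on the rack's z axis at the height of the shoulders, 112 mm above the counter, axes as the rack's: the tray's origin is here when the tray is fully down, turned as the rack or half a turn from it
- drainer: low drainer of steel wire over a grey drip tray 210 (x) by 260 mm (y), fixed; origin: centre of its underside. Its wires make a slope that rises 0.55 rad towards its +x, with a lip 16 mm high at the low edge; the high edge is 0.13 m up. The tray lying on it has its origin about 80 mm straight above this origin
- mill: pepper mill, dark turned wood, steel collar and small steel knob, 139 mm tall; round: foot 48 mm across, straight barrel and head 44 mm across from 14 to 120 mm up; 0.15 to 0.25 kg. Origin: centre of its underside, z up. The taller of the two things standing in the lane between drainer and rack; too tall for the bottom tier
- shaker: bystander: glass salt shaker with steel cap, 45 mm across, 73 mm tall, origin at its foot, in the middle lane as well
- jar_a: bystander: amber glass jar with steel lid, 42 mm across, 72 mm tall, standing on the rack's bottom tier; origin at its foot
- jar_b: bystander: a second jar like it on the rack's bottom tier; origin at its foot
- mug: bystander: white mug, 80 mm across and a handle, 92 mm tall, origin at its foot, at the far end of the middle lane

How it is judged:
By the outcome, as a careful person would: the job done as asked, in the order asked, and still so for the second after the job is handed in, with the robot touching nothing.
It also fails if it takes over 69 s, if anything falls off the work surface, if the arm or the gripper's body presses on something with over 40 N, if the wrist force passes 120 N, or if a joint passes its speed limit or range.

### The arm

A 6-joint arm with a two-finger parallel gripper is mounted at the origin on the work surface. World frame = base frame: x ahead of the robot, y to its left, z up, the work surface at z = 0. Lengths are in mm, angles in rad, forces in N, time in s.
With the tool pointing down it reaches from about 400 to 925 mm from the base axis. Payload 3.4 kg.
Tool frame: the origin (TCP) lies at the very end of the fingers, on their centre line; the grasp point (between the pads) lies behind it (hold_point_z is the z of the grasp point in the tool frame, in mm); z points along the fingers, y is the direction in which the jaws open and shut (so a half turn about z gives the same grasp; the last joint's range is limited). The gripper opens to 85 mm and grips with 20 to 120 N. Pads are 22 mm wide; open, the fingers measure 114 mm over their backs; the gripper's body (76 mm by 85 mm) begins 54 mm behind the grasp point. The pads swing forward as they close: fully open they stand 13 mm farther back than shut.
Start: joints at [-1.276, 0.307, 1.506, -0, 1.328, -0.073], TCP at [207.262, -536.352, 231.305] pointing down, gripper open.
Joint ranges: [-3.12, 3.12], [-1.05, 2.28], [0.14, 2.33], [-1.42, 4.57], [0.1, 2.73], [-2.68, 2.68]. Speed limits (rad/s): [2.57, 2.57, 3.14, 3.14, 3.14, 3.14].

### API

Orientations are given as a unit quaternion [x, y, z, w].
In Python, from bench import * gives the robot as it stands. The module is installed in compiled form; this text tells all that it offers.
- The arm moves only by the tool move_arm, never from a script. Its argument "motion" is a list of rows, each an object of numbers: "grip": the closure in counts, from 0 (fully open) to 255 (shut); "dx", "dy", "dz": the shift along the tool's x, y, z in m; "roll": the turn about the tool's z in rad. A call has 1 to 12 rows; each row shifts and turns the commanded pose from where the row before left it, along the tool's axes as they then stand; what a row does not reach is not made up. A row lasts 1/12 s, in which the tool goes at most 41.7 mm and 7.16 degrees, less where a joint would pass 70% of its speed; a pose out of reach is approached as far as the arm can. A call is refused whole if a number of a shift passes 0.0417 or a number of a turn 0.125, either way. A call with a gripper value outside its range is refused whole. The fingers move at their own pace and stop on an object; "grip_force" is the grip in N (left out, the last holds). Time passes only in rows, so rows that do not move let the fingers close. It gives the time, the measured TCP pose, the force and the opening at its end, in the units of the state.
- get_obs(): the state, without advancing time (a new reading comes with each control period).
- capture(name): name is "side" or "top" or "wrist"; returns (picture, depth): 400x640x3 uint8, red, green, blue; 400x640 float32, mm along the optical axis (not along the pixel's ray), 0 where there is no reading.
- camera_info(name): a dict with "K" (3x3 intrinsics, pixels), "k1" (the pictures are not rectified: a ray, as slopes to the right and down, at radius r is drawn at 1 + k1 r^2 times it, then the intrinsics apply), "xyz" and "orientation" of the camera in the world. Camera axes: x right, y down, z forward; pixel columns grow to the right and rows downward; lengths in mm; the calibration is good to about 2 mm. A picture is of the moment at which its call begins: read the wrist's pose just before it. camera_info takes no time and is no camera call; for the wrist camera it gives the pose at the moment of the call.
- finish_job(): hands the job in, once; it reports no verdict.
The state is a dict: "clock": time; "q": joint angles; "joint_velocities": joint speeds; "tau": joint torques, N m; "eef_pos": TCP position; "tool_rot": TCP orientation; "ft_force": force on the tool from outside, world axes, zero at the start; "moment": the same for the moment, N m; "gripper_width": finger opening in mm.
Only numpy, scipy, OpenCV 4.12 (cv2) and the standard library are available. Lean on these libraries where they do the work, as an engineer would, in place of code of your own. Each camera call takes 0.05 s, during which the arm holds its last target. There are 200 camera calls.

## Working session

There is one attempt and no reset: what is moved stays moved. The work goes in short steps, Python scripts to look and compute and a tool call to move; the robot and the scene stay as the last step left them, time stands still between calls to the robot, and variables do not carry over. Pictures are saved under pics/ and viewed, about 8 in all and at most 12, crops included, and the job is handed in when it is done.

Besides the shell and the picture viewer there is one more tool, called as a command line: name --argument value ..., lists and objects as JSON in quotes. move_arm: Moves the arm, as the interface text tells. Its arguments: {"type":"object","properties":{"motion":{"type":"array"},"grip_force":{"type":"number"}},"required":["motion"]}

```bash
mkdir -p pics
cat > h.py <<'E'
from bench import *
import numpy as np, cv2
from scipy.spatial.transform import Rotation as R
def shot(n,f=None):
    i=camera_info(n); p,d=capture(n)
    if f: cv2.imwrite('pics/'+f,p[:,:,::-1]); np.savez('pics/'+f[:-4],p=p,d=d,K=i['K'],k1=i['k1'],xyz=i['xyz'],o=i['orientation'])
    return p,d,i
def rays(i,uv):
    K=np.array(i['K']);uv=np.array(uv,float).reshape(-1,1,2)
    # r_d = r(1+k1 r^2)
    s=cv2.undistortPoints(uv,K,np.array([i['k1'],0,0,0,0.]))[:,0]
    return np.c_[s,np.ones(len(s))]
def rot(i):
    o=np.array(i['orientation']); return R.from_quat(o).as_matrix() if o.size==4 else o.reshape(3,3)
def onplane(i,uv,z):
    d=rays(i,uv)@rot(i).T; c=np.array(i['xyz']); return c+d*((z-c[2])/d[:,2])[:,None]
def pts(i,uv,dep):
    return np.array(i['xyz'])+(rays(i,uv)*np.asarray(dep)[:,None])@rot(i).T
def cloud(i,d):
    v,u=np.mgrid[0:400,0:640]; P=pts(i,np.c_[u.ravel(),v.ravel()],d.ravel().astype(float)).reshape(400,640,3); P[d==0]=np.nan; return P
E
python3 - <<'E'
from h import *
o=get_obs();print(o)
for n in('side','top'):
    p,d,i=shot(n,n+'0.png');print(n,i)
E
python3 -c "import bench;print([x for x in dir(bench) if x[0]!='_'])"
```

```text
{'clock': 0.0, 'q': array([-1.27549503e+00,  3.07576489e-01,  1.50766614e+00, -1.79059148e-05,
        1.32839344e+00, -7.34900692e-02]), 'joint_velocities': array([0.00123038, 0.00036386, 0.00108692, 0.0003086 , 0.0001591 ,
       0.00051792]), 'tau': array([ 9.89919354e-04, -4.57562578e+01, -2.51919490e+01,  1.79564418e-04,
        1.34459828e-02,  2.85156824e-05]), 'eef_pos': array([ 207.05522614, -535.68427877,  230.38177207]), 'tool_rot': array([ 9.83046324e-01,  1.83354522e-01, -1.21716493e-04, -1.01446799e-03]), 'ft_force': array([ 0.02133681, -0.27792657,  0.66057964]), 'moment': array([0.02571748, 0.04092121, 0.01661125]), 'gripper_width': 85.62052696975367}
side {'K': array([[476.28785019,   0.        , 316.8693127 ],
       [  0.        , 476.28785019, 197.24744171],
       [  0.        ,   0.        ,   1.        ]]), 'k1': 0.025087245542228475, 'xyz': array([228.75193555, 877.79424517, 904.38256425]), 'orientation': array([-0.1688438 ,  0.88640136, -0.42241497,  0.08573207])}
top {'K': array([[437.47335982,   0.        , 315.39800653],
       [  0.        , 437.47335982, 196.29766587],
       [  0.        ,   0.        ,   1.        ]]), 'k1': -0.027846902295278555, 'xyz': array([ 440.41245006,  -10.96580211, 1181.54921282]), 'orientation': array([ 0.70681901, -0.7027827 ,  0.05955742, -0.05437167])}
['MotionError', 'camera_info', 'capture', 'finish_job', 'get_obs', 'hold_point_z']
```

View pics/top0.png

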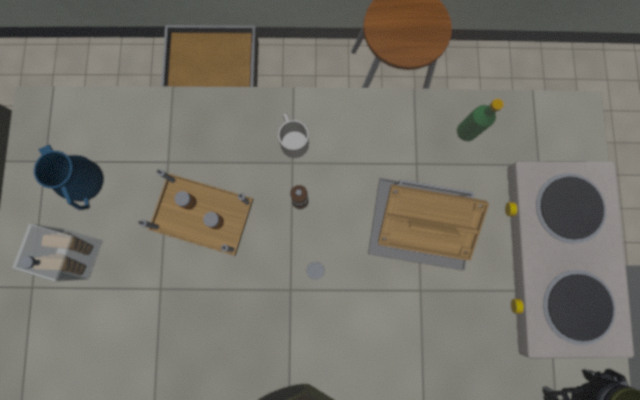

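View pics/side0.png

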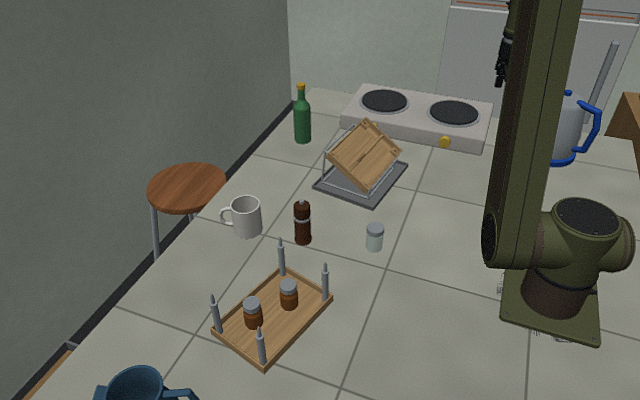

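Top view: rack about (200,215), mill (299,196), shaker (316,270), mug (293,137), tray on the drainer (433,221). The side view confirms this layout: mill (302,222), shaker (374,237).

```bash
cat >> h.py <<'E'
def load(f):
    z=np.load('pics/'+f+'.npz'); i=dict(K=z['K'],k1=float(z['k1']),xyz=z['xyz'],orientation=z['o']); return z['p'],z['d'],i
def wood(p):
    h=cv2.cvtColor(p,cv2.COLOR_RGB2HSV); return cv2.inRange(h,(8,70,60),(25,255,255))>0
E
python3 - <<'E'
from h import *
np.set_printoptions(precision=1,suppress=True)
print('hold',hold_point_z)
for n in('top0','side0'):
    p,d,i=load(n);P=cloud(i,d); w=wood(p); g=np.isfinite(P[...,2])
    def reg(x0,x1,y0,y1,z0,z1,m=g): return m&g&(P[...,0]>x0)&(P[...,0]<x1)&(P[...,1]>y0)&(P[...,1]<y1)&(P[...,2]>z0)&(P[...,2]<z1)
    c=reg(300,700,-450,500,-30,30,g&~w);print(n,'counter z',np.nanmedian(P[c][:,2]))
    T=P[reg(250,600,-560,-120,25,260,w)];print('tray',len(T),T.min(0),T.max(0),T.mean(0))
    # ransac plane for floor
    rng=np.random.default_rng(0);best=0
    for _ in range(400):
        a=T[rng.choice(len(T),3,False)];nn=np.cross(a[1]-a[0],a[2]-a[0]);nn/=np.linalg.norm(nn)+1e-9
        if nn[2]<0: nn=-nn
        if abs(np.arccos(nn[2])-.55)>.2: continue
        k=abs((T-a[0])@nn)<2
        if k.sum()>best:best=k.sum();B=k
    F=T[B];m=F.mean(0);nn=np.linalg.svd(F-m)[2][2];nn*=np.sign(nn[2]);h=(T-m)@nn
    print('plane',best,m,'n',nn,'tilt',np.arccos(nn[2]),'az',np.arctan2(-nn[1],-nn[0]))
    print(np.histogram(h,bins=np.arange(-20,75,5)))
    H=T[(h>45)&(h<68)]
    if len(H)>10:
        mm=H.mean(0);print('handle top',len(H),mm,np.linalg.svd(H-mm)[2][0])
    # others
    for nm,b in dict(rack=(350,650,120,420,8,200),).items():
        k=reg(*b,w);A=P[k];print(nm,len(A),A.min(0),A.max(0));
        z=reg(330,660,100,450,95,170,~w);A=P[z];print('pins',len(A))
        nl,l=cv2.connectedComponents(z.astype(np.uint8))
        for j in range(1,nl):
            q=P[l==j]
            if len(q)>3: print('  ',len(q),q.mean(0),q[:,2].max())
    for nm,b in dict(mill=(380,560,0,100,80,170),shaker=(250,380,-80,80,40,120),mug=(540,700,0,120,60,120)).items():
        A=P[reg(*b)];print(nm,len(A),np.median(A,0) if len(A) else'',A[:,:2].min(0),A.max(0))
E
```

```text
hold -18.700000000000003
top0 counter z -0.1343326962428364
tray 5111 [ 327.3 -545.7   26.5] [ 600.  -181.3  144.2] [ 536.9 -325.7   83.6]
plane 2207 [ 547.6 -315.8   79.3] n [-0.5  0.1  0.9] tilt 0.5547335943863244 az -0.16470512483805502
(array([   0,    0,   13, 1432, 1818,  343,  313,  363,  184,   29,   41,
         46,   44,   52,   51,  146,  106,   15]), array([-20, -15, -10,  -5,   0,   5,  10,  15,  20,  25,  30,  35,  40,
        45,  50,  55,  60,  65,  70]))
handle top 362 [ 492.2 -350.9  116.1] [-0.6 -0.8 -0.3]
rack 4092 [473.7 150.1   8. ] [649.6 419.5  79.8]
pins 144
   44 [612.2 164.9 115.8] 140.43814951708828
   57 [544.8 403.3 115.8] 138.8847359132401
   43 [485.8 201.5 117.4] 142.88456942133075Traceback (most recent call last):
  File "<stdin>", line 32, in <module>
    return umr_minimum(a, axis, None, out, keepdims, initial, where)
ValueError: zero-size array to reduction operation minimum which has no identity
```

```bash
cat > m1.py <<'E'
from h import *
np.set_printoptions(precision=1,suppress=True)
for n in('top0','side0'):
    p,d,i=load(n);P=cloud(i,d); w=wood(p); g=np.isfinite(P[...,2])
    def reg(x0,x1,y0,y1,z0,z1,m=g): return m&g&(P[...,0]>x0)&(P[...,0]<x1)&(P[...,1]>y0)&(P[...,1]<y1)&(P[...,2]>z0)&(P[...,2]<z1)
    T=P[reg(420,740,-520,-160,22,260,w)];print(n,'tray',len(T),T.min(0),T.max(0))
    rng=np.random.default_rng(0);best=0
    for _ in range(400):
        a=T[rng.choice(len(T),3,False)];nn=np.cross(a[1]-a[0],a[2]-a[0]);nn/=np.linalg.norm(nn)+1e-9
        if nn[2]<0: nn=-nn
        if abs(np.arccos(nn[2])-.55)>.2: continue
        k=abs((T-a[0])@nn)<2
        if k.sum()>best:best=k.sum();B=k
    F=T[B];m=F.mean(0);nn=np.linalg.svd(F-m)[2][2];nn*=np.sign(nn[2]);h=(T-m)@nn
    print('plane',best,m,'n',np.round(nn,4),'tilt',np.arccos(nn[2]),'az',np.arctan2(-nn[1],-nn[0]))
    H=T[(h>35)&(h<70)]
    if len(H)>10:
        mm=np.median(H,0);e=np.linalg.svd(H-mm)[2][0];H=H[np.linalg.norm(np.cross(H-mm,e),axis=1)<15];e=np.linalg.svd(H-H.mean(0))[2][0];s=(H-mm)@e
        print('handle',len(H),mm,np.round(e,3),s.min(),s.max(),'mid',mm+e*(s.min()+s.max())/2,'hmax',np.percentile((H-m)@nn,97))
    z=reg(430,780,100,460,95,170,~w)
    nl,l=cv2.connectedComponents(z.astype(np.uint8))
    for j in range(1,nl):
        q=P[l==j]
        if len(q)>3:
            t=q[q[:,2]>q[:,2].max()-12]; print('  pin',len(q),q.mean(0),'top',t.mean(0),q[:,2].max())
    for nm,b in dict(mill=(450,720,-40,110,95,180),shaker=(300,520,-110,110,50,100),mug=(640,850,-30,150,70,110)).items():
        A=P[reg(*b)];print(nm,len(A),np.median(A,0) if len(A) else'',A.min(0) if len(A) else '',A.max(0)if len(A) else '')
E
python3 m1.py
```

```text
top0 tray 5894 [ 463.  -437.2   39.5] [ 642.1 -181.3  146.7]
plane 2614 [ 556.6 -312.    84.6] n [-0.5  0.1  0.9] tilt 0.5461139331554481 az -0.17066343105486878
handle 324 [ 530.8 -303.8  132.7] [-0.2 -1.  -0. ] -57.84931469243721 60.30186610570052 mid [ 530.6 -305.   132.7] hmax 62.43905725765342
  pin 51 [670.9 368.6 113.8] top [670.8 369.4 131.6] 137.05278346898535
  pin 44 [612.2 164.9 115.8] top [612.4 165.4 136.9] 140.43814951708828
  pin 57 [544.8 403.3 115.8] top [545.  404.5 134.6] 138.8847359132401
  pin 43 [485.8 201.5 117.4] top [486.7 202.5 137.4] 142.88456942133075
mill 269 [617.2  22.1 126.6] [598.4   2.3  96.4] [641.1  44.3 141.8]
shaker 249 [431.7 -18.7  72.4] [411.8 -41.1  67. ] [453.9   1.5  77.2]
mug 298 [790.1  44.9  88.4] [738.7   1.4  70.5] [842.   79.2  97.1]
side0 tray 2978 [ 463.5 -436.9   38.5] [ 643.9 -175.1  145.1]
plane 1328 [ 556.4 -309.5   82.7] n [-0.5  0.1  0.9] tilt 0.5543254345898587 az -0.15784392856370108
handle 102 [ 530.3 -287.   133.2] [ 0.2  1.  -0. ] -76.90547739527793 45.38849261244905 mid [ 527.3 -302.5  133.8] hmax 63.02159393094788
  pin 80 [613.4 170.8 113.9] top [613.9 169.7 132.3] 139.27931892986578
  pin 86 [486.9 207.5 114.1] top [487.7 206.3 132.4] 138.825036894336
  pin 100 [670.9 373.6 113.6] top [671.9 372.8 133.4] 139.79868939156972
  pin 107 [544.6 410.4 113.7] top [545.4 409.5 135.3] 141.88288041730232
mill 277 [616.5  36.9 121. ] [599.3   3.2  95.1] [643.6  50.1 139.4]
shaker 253 [432.4  -7.2  70.6] [412.4 -38.4  50.6] [456.    6.4  76.6]
mug 456 [783.7  49.9  82. ] [640.1   2.4  70. ] [842.4  86.7 104.8]
```

move_arm --motion '[{"grip": 0,"dx": 0.039,"dy": -0.0098,"dz": -0.007},{"grip": 0,"dx": 0.039,"dy": -0.0098,"dz": -0.007},{"grip": 0,"dx": 0.039,"dy": -0.0098,"dz": -0.007},{"grip": 0,"dx": 0.039,"dy": -0.0098,"dz": -0.007},{"grip": 0,"dx": 0.039,"dy": -0.0098,"dz": -0.007},{"grip": 0,"dx": 0.039,"dy": -0.0098,"dz": -0.007},{"grip": 0,"dx": 0.039,"dy": -0.0098,"dz": -0.007},{"grip": 0,"dx": 0.039,"dy": -0.0098,"dz": -0.007},{"grip": 0,"dx": 0.039,"dy": -0.0098,"dz": -0.007},{"grip": 0,"dx": 0.039,"dy": -0.0098,"dz": -0.007}]' --grip_force 25

```text
$.motion[0]: bad value
```

move_arm --motion '[{"grip": 60,"roll": -0.115},{"grip": 60,"roll": -0.115},{"grip": 60,"roll": -0.115},{"grip": 60,"roll": -0.115},{"grip": 60,"roll": -0.115},{"grip": 60,"roll": -0.115},{"grip": 60,"roll": -0.115},{"grip": 60,"roll": -0.115},{"grip": 60,"roll": -0.115},{"grip": 60},{"grip": 60}]'

```text
$.motion[0]: bad value
```

```bash
cat >> h.py <<'E'
def st():
    o=get_obs();M=R.from_quat(o['tool_rot']).as_matrix()
    print('t%.2f'%o['clock'],'tcp',np.round(o['eef_pos'],1),'yAz%.4f'%np.arctan2(M[1,1],M[0,1]),'z',np.round(M[:,2],3),'F',np.round(o['ft_force'],1),'M',np.round(o['moment'],2),'w%.1f'%o['gripper_width']); return o,M
def go(target,yaz=None):
    "tool-axis shift in m to a world TCP target"
    o,M=st(); print('d tool [m]',np.round(M.T@(np.array(target)-o['eef_pos'])/1000,4)); 
    if yaz is not None:
        a=(np.arctan2(M[1,1],M[0,1])-yaz+np.pi/2)%np.pi-np.pi/2; print('roll (after shift)',round(a,4))
E
python3 - <<'E'
from h import *
st(); p,d,i=shot('wrist','w0.png'); print(i['xyz'],np.round(rot(i),3))
E
```

```text
t0.10 tcp [ 207.1 -535.7  230.5] yAz-1.2020 z [-0.001  0.002 -1.   ] F [-0.6 -0.   0.3] M [-0.03 -0.   -0.04] w85.4
[ 278.61092134 -508.27268361  372.46971564] [[ 0.36  -0.89  -0.279]
 [-0.933 -0.345 -0.106]
 [-0.002  0.299 -0.954]]
```

View pics/w0.png

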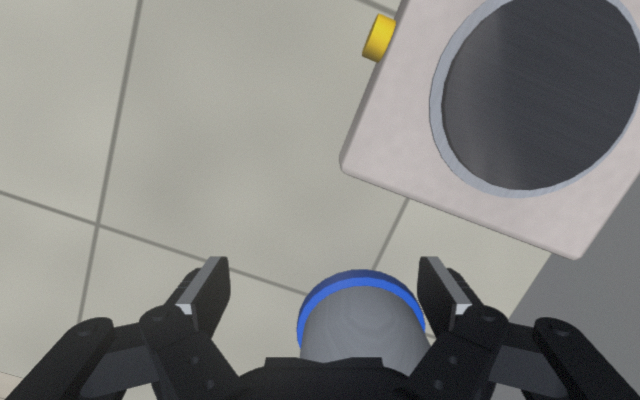

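That wrist picture is from the start pose (both moves were refused) and shows only the hob and the kettle below the gripper. The rows probably need all five keys, so I'll send them that way.

move_arm --motion '[{"grip": 0,"dx": 0.039,"dy": -0.0098,"dz": -0.007,"roll": 0},{"grip": 0,"dx": 0.039,"dy": -0.0098,"dz": -0.007,"roll": 0},{"grip": 0,"dx": 0.039,"dy": -0.0098,"dz": -0.007,"roll": 0},{"grip": 0,"dx": 0.039,"dy": -0.0098,"dz": -0.007,"roll": 0},{"grip": 0,"dx": 0.039,"dy": -0.0098,"dz": -0.007,"roll": 0},{"grip": 0,"dx": 0.039,"dy": -0.0098,"dz": -0.007,"roll": 0},{"grip": 0,"dx": 0.039,"dy": -0.0098,"dz": -0.007,"roll": 0},{"grip": 0,"dx": 0.039,"dy": -0.0098,"dz": -0.007,"roll": 0},{"grip": 0,"dx": 0.039,"dy": -0.0098,"dz": -0.007,"roll": 0},{"grip": 0,"dx": 0.039,"dy": -0.0098,"dz": -0.007,"roll": 0}]' --grip_force 25

```text
clock: 0.98
eef_pos: [536.9, -302.7, 301.4]
tool_rot: [0.983, 0.183, -0.0, -0.0]
ft_force: [-0.4, -0.8, 0.2]
gripper_width: 85.5
```

move_arm --motion '[{"grip": 70,"dx": 0,"dy": 0,"dz": 0,"roll": -0.115},{"grip": 70,"dx": 0,"dy": 0,"dz": 0,"roll": -0.115},{"grip": 70,"dx": 0,"dy": 0,"dz": 0,"roll": -0.115},{"grip": 70,"dx": 0,"dy": 0,"dz": 0,"roll": -0.115},{"grip": 70,"dx": 0,"dy": 0,"dz": 0,"roll": -0.115},{"grip": 70,"dx": 0,"dy": 0,"dz": 0,"roll": -0.115},{"grip": 70,"dx": 0,"dy": 0,"dz": 0,"roll": -0.115},{"grip": 70,"dx": 0,"dy": 0,"dz": 0,"roll": -0.115},{"grip": 70,"dx": 0,"dy": 0,"dz": 0,"roll": -0.115},{"grip": 70,"dx": 0,"dy": 0,"dz": 0,"roll": 0},{"grip": 70,"dx": 0,"dy": 0,"dz": 0,"roll": 0}]'

```text
clock: 1.9
eef_pos: [535.5, -304.2, 300.9]
tool_rot: [0.765, 0.644, -0.0, -0.0]
ft_force: [-0.4, 0.4, -1.2]
gripper_width: 61.8
```

```bash
cat > m2.py <<'E'
from h import *
np.set_printoptions(precision=2,suppress=True)
st(); p,d,i=shot('wrist','w1.png'); print(i['xyz'],np.round(rot(i),3))
P=cloud(i,d);w=wood(p)&np.isfinite(P[...,2])&(P[...,2]>20)
T=P[w];print(len(T),T.min(0),T.max(0))
rng=np.random.default_rng(0);best=0
for _ in range(400):
    a=T[rng.choice(len(T),3,False)];nn=np.cross(a[1]-a[0],a[2]-a[0]);nn/=np.linalg.norm(nn)+1e-9
    if nn[2]<0: nn=-nn
    if abs(np.arccos(nn[2])-.55)>.2: continue
    k=abs((T-a[0])@nn)<1.5
    if k.sum()>best:best=k.sum();B=k
F=T[B];m=F.mean(0);nn=np.linalg.svd(F-m,full_matrices=False)[2][2];nn*=np.sign(nn[2]);h=(T-m)@nn
print('plane',best,m,'n',nn,'tilt',np.arccos(nn[2]),'az',np.arctan2(-nn[1],-nn[0]))
H=T[(h>56)&(h<62)];mm=H.mean(0);e=np.linalg.svd(H-mm,full_matrices=False)[2][0];e*=np.sign(e[1]);s=(H-mm)@e
print('handle top',len(H),mm,e,'yaw',np.arctan2(-e[0],e[1]),s.min(),s.max(),'mid',mm+e*(s.min()+s.max())/2,'h',np.percentile((H-m)@nn,[50,97]))
E
python3 m2.py
```

```text
t1.90 tcp [ 535.5 -304.2  300.9] yAz-0.1702 z [-0.  0. -1.] F [-0.4  0.4 -1.2] M [0.   0.02 0.02] w61.8
[ 548.88 -228.91  442.94] [[ 0.99 -0.16 -0.05]
 [-0.17 -0.94 -0.29]
 [-0.    0.3  -0.95]]
29995 [ 460.91 -545.28   26.84] [ 645.   -180.56  333.5 ]
plane 16335 [ 566.86 -299.42   88.84] n [-0.51  0.09  0.85] tilt 0.5492974946502733 az -0.16513144245321232
handle top 1099 [ 527.84 -301.77  134.9 ] [ 0.16  0.99 -0.  ] yaw -0.16456806112538563 -63.08012342656359 55.6478406630607 mid [ 527.23 -305.44  134.91] h [59.42 60.79]
```

View pics/w1.png

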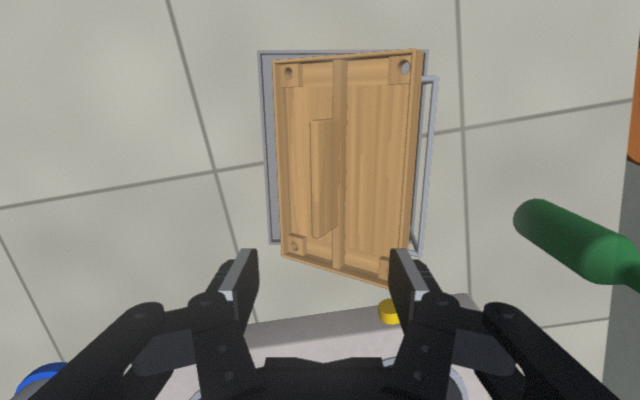

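The wrist view shows the tray square on the drainer: handle at (324,180), holes at (289,72), (404,66) and (296,244). The three views agree to within 3 mm. Tool stays vertical, so I'll descend astride the slanted handle and let closing plus lifting level the tray.

move_arm --motion '[{"grip": 105,"dx": -0.0026,"dy": 0.0028,"dz": 0.03,"roll": 0},{"grip": 105,"dx": 0,"dy": 0,"dz": 0.035,"roll": 0},{"grip": 105,"dx": 0,"dy": 0,"dz": 0.035,"roll": 0},{"grip": 105,"dx": 0,"dy": 0,"dz": 0.035,"roll": 0},{"grip": 105,"dx": 0,"dy": 0,"dz": 0.035,"roll": 0},{"grip": 105,"dx": 0,"dy": 0,"dz": 0.02,"roll": 0},{"grip": 105,"dx": 0,"dy": 0,"dz": 0.016,"roll": 0},{"grip": 105,"dx": 0,"dy": 0,"dz": 0,"roll": 0}]'

```text
clock: 2.62
eef_pos: [535.4, -305.7, 91.1]
tool_rot: [0.764, 0.645, -0.001, -0.004]
ft_force: [-1.5, 0.5, -1.4]
gripper_width: 50.4
```

move_arm --motion '[{"grip": 150,"dx": 0,"dy": 0,"dz": 0,"roll": 0},{"grip": 150,"dx": 0,"dy": 0,"dz": 0,"roll": 0},{"grip": 150,"dx": 0,"dy": 0,"dz": 0,"roll": 0},{"grip": 150,"dx": 0,"dy": 0,"dz": 0,"roll": 0}]' --grip_force 20

```text
clock: 2.95
eef_pos: [538.4, -307.7, 96.7]
tool_rot: [0.764, 0.646, 0.0, 0.001]
ft_force: [-0.9, -0.2, -0.7]
gripper_width: 35.3
```

Not yet touching much at 35 mm. Close further while watching.

move_arm --motion '[{"grip": 190,"dx": 0,"dy": 0,"dz": 0,"roll": 0},{"grip": 190,"dx": 0,"dy": 0,"dz": 0,"roll": 0},{"grip": 190,"dx": 0,"dy": 0,"dz": 0,"roll": 0},{"grip": 190,"dx": 0,"dy": 0,"dz": 0,"roll": 0}]' --grip_force 20

```text
clock: 3.28
eef_pos: [537.3, -307.6, 97.1]
tool_rot: [0.764, 0.646, -0.0, 0.0]
ft_force: [-6.2, 1.3, 4.8]
gripper_width: 31.5
```

move_arm --motion '[{"grip": 255,"dx": 0,"dy": 0,"dz": -0.004,"roll": 0},{"grip": 255,"dx": 0,"dy": 0,"dz": -0.005,"roll": 0},{"grip": 255,"dx": 0,"dy": 0,"dz": -0.005,"roll": 0},{"grip": 255,"dx": 0,"dy": 0,"dz": -0.005,"roll": 0},{"grip": 255,"dx": 0,"dy": 0,"dz": -0.005,"roll": 0},{"grip": 255,"dx": 0,"dy": 0,"dz": 0,"roll": 0}]' --grip_force 30

```text
clock: 3.78
eef_pos: [536.9, -307.3, 122.4]
tool_rot: [0.764, 0.646, -0.0, 0.0]
ft_force: [-8.6, 1.0, 8.2]
gripper_width: 19.5
```

Run:
```python
from h import *
st(); p,d,i=shot('side','s1.png'); cv2.imwrite('pics/s1c.png',cv2.resize(p[60:240,270:470,::-1],None,fx=3,fy=3))
```

```text
t3.78 tcp [ 536.9 -307.3  122.4] yAz-0.1674 z [-0.    -0.001 -1.   ] F [-8.6  1.   8.2] M [ 0.15  0.53 -0.03] w19.5
```

View pics/s1c.png

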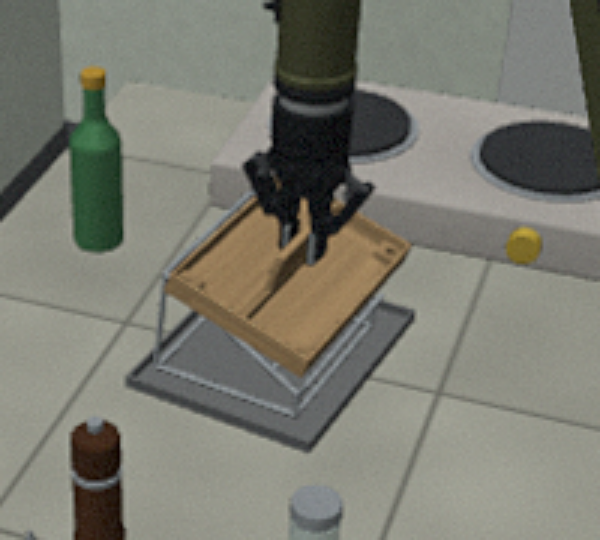

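Picture 5: the tray is lifting and levelling in the grip, with its high edge still on the rack wire. Continue.

move_arm --motion '[{"grip": 255,"dx": 0,"dy": 0,"dz": -0.006,"roll": 0},{"grip": 255,"dx": 0,"dy": 0,"dz": -0.008,"roll": 0},{"grip": 255,"dx": 0,"dy": 0,"dz": -0.008,"roll": 0},{"grip": 255,"dx": 0,"dy": 0,"dz": -0.008,"roll": 0},{"grip": 255,"dx": 0,"dy": 0,"dz": -0.008,"roll": 0},{"grip": 255,"dx": 0,"dy": 0,"dz": -0.008,"roll": 0},{"grip": 255,"dx": 0,"dy": 0,"dz": -0.004,"roll": 0},{"grip": 255,"dx": 0,"dy": 0,"dz": 0,"roll": 0}]' --grip_force 45

```text
clock: 4.5
eef_pos: [538.4, -307.6, 170.1]
tool_rot: [0.764, 0.646, 0.0, 0.001]
ft_force: [-0.2, 0.5, -3.9]
gripper_width: 8.9
```

move_arm --motion '[{"grip": 255,"dx": 0,"dy": 0,"dz": -0.015,"roll": 0},{"grip": 255,"dx": 0,"dy": 0,"dz": -0.025,"roll": 0},{"grip": 255,"dx": 0,"dy": 0,"dz": -0.025,"roll": 0},{"grip": 255,"dx": 0,"dy": 0,"dz": -0.015,"roll": 0},{"grip": 255,"dx": 0,"dy": 0,"dz": 0,"roll": 0},{"grip": 255,"dx": 0,"dy": 0,"dz": 0,"roll": 0}]' --grip_force 80

```text
clock: 5.0
eef_pos: [538.2, -307.5, 249.2]
tool_rot: [0.764, 0.646, 0.0, 0.0]
ft_force: [-0.1, 0.3, -3.8]
gripper_width: 8.6
```

```bash
cat > m3.py <<'E'
from h import *
import sys
np.set_printoptions(precision=3,suppress=True)
o,M=st(); tcp=o['eef_pos']; t=sys.argv[1]
for n in sys.argv[2:]:
    p,d,i=shot(n,n[0]+t+'.png')
    P=cloud(i,d);w=wood(p)&np.isfinite(P[...,2])&(np.linalg.norm(P-tcp,axis=2)<175)
    T=P[w]; rng=np.random.default_rng(0);best=0
    for _ in range(400):
        a=T[rng.choice(len(T),3,False)];nn=np.cross(a[1]-a[0],a[2]-a[0]);nn/=np.linalg.norm(nn)+1e-9
        if nn[2]<0: nn=-nn
        if nn[2]<.8: continue
        k=abs((T-a[0])@nn)<1.5
        if k.sum()>best:best=k.sum();B=k
    F=T[B];m=F.mean(0);nn=np.linalg.svd(F-m,full_matrices=False)[2][2];nn*=np.sign(nn[2])
    print(n,'floor',best,m-tcp,'n in tool axes',M.T@nn,'range',(T-tcp).min(0),(T-tcp).max(0))
    h=(T-m)@nn; L=(T-tcp)@M  # tool-frame
    for a,b in((-3,3),(16,24),(50,65)):
        k=(h>a)&(h<b); 
        if k.sum()>5: print('  h',a,b,k.sum(),'tool xy pct 1/99',np.percentile(L[k],[1,99],0)[:,:2].ravel())
E
python3 m3.py 2 wrist side top
```

```text
t5.00 tcp [ 538.2 -307.5  249.2] yAz-0.1670 z [ 0.001 -0.    -1.   ] F [-0.1  0.3 -3.8] M [0.06 0.05 0.  ] w8.6
wrist floor 69157 [  8.969  47.482 -23.851] n in tool axes [-0.005 -0.005 -1.   ] range [-87.939 -92.387 -28.945] [ 98.26  127.413  74.587]
  h -3 3 72094 tool xy pct 1/99 [-39.262 -75.091 115.443  76.413]
  h 16 24 8601 tool xy pct 1/99 [-34.169 -79.018 113.199  79.946]
  h 50 65 5859 tool xy pct 1/99 [-25.603 -13.838  59.585  14.476]
side floor 905 [ -0.668   9.879 -26.139] n in tool axes [-0.006  0.    -1.   ] range [ -98.07  -125.005  -30.625] [ 98.003 136.781  55.144]
  h -3 3 1276 tool xy pct 1/99 [-112.969  -79.63   123.683   77.855]
  h 16 24 353 tool xy pct 1/99 [-118.221  -81.611  125.724   80.298]
  h 50 65 80 tool xy pct 1/99 [-51.13   -6.42   64.319  18.477]
top floor 2127 [  0.825  36.655 -25.704] n in tool axes [-0.005 -0.003 -1.   ] range [ -97.722 -116.918  -31.346] [ 94.691 131.964 135.343]
  h -3 3 3173 tool xy pct 1/99 [-112.086  -74.7    111.496   73.595]
  h 16 24 532 tool xy pct 1/99 [-117.544  -81.243  120.949   77.506]
  h 50 65 138 tool xy pct 1/99 [ 7.408 -6.949 59.425  3.307]
```

View pics/w2.png

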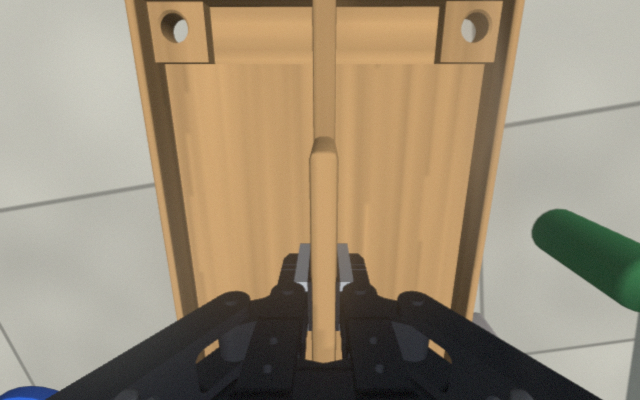

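Picture 6: tray held level (normal within 0.006), holes visible at (174,28) and (474,28), underside about 30 mm below the TCP, and it is well centred. Carry it to above the rack.

move_arm --motion '[{"grip": 255,"dx": 0.015,"dy": -0.0015,"dz": 0,"roll": 0},{"grip": 255,"dx": 0.028,"dy": -0.0027,"dz": 0,"roll": 0},{"grip": 255,"dx": 0.04,"dy": -0.0039,"dz": 0,"roll": 0},{"grip": 255,"dx": 0.04,"dy": -0.0039,"dz": 0,"roll": 0},{"grip": 255,"dx": 0.04,"dy": -0.0039,"dz": 0,"roll": 0},{"grip": 255,"dx": 0.04,"dy": -0.0039,"dz": 0,"roll": 0},{"grip": 255,"dx": 0.04,"dy": -0.0039,"dz": 0,"roll": 0},{"grip": 255,"dx": 0.04,"dy": -0.0039,"dz": 0,"roll": 0},{"grip": 255,"dx": 0.04,"dy": -0.0039,"dz": 0,"roll": 0},{"grip": 255,"dx": 0.04,"dy": -0.0039,"dz": 0,"roll": 0},{"grip": 255,"dx": 0.04,"dy": -0.0039,"dz": 0,"roll": 0},{"grip": 255,"dx": 0.04,"dy": -0.0039,"dz": 0,"roll": 0}]'

```text
clock: 6.15
eef_pos: [567.5, 139.3, 248.1]
tool_rot: [0.764, 0.646, -0.001, -0.001]
ft_force: [1.1, 0.2, -3.2]
gripper_width: 8.9
```

move_arm --motion '[{"grip": 255,"dx": 0.04,"dy": -0.0039,"dz": 0,"roll": 0},{"grip": 255,"dx": 0.04,"dy": -0.0039,"dz": 0,"roll": 0},{"grip": 255,"dx": 0.03,"dy": -0.0029,"dz": 0,"roll": 0},{"grip": 255,"dx": 0.022,"dy": -0.0021,"dz": 0,"roll": 0},{"grip": 255,"dx": 0.012,"dy": -0.0012,"dz": 0,"roll": 0},{"grip": 255,"dx": 0.004,"dy": -0.0002,"dz": 0,"roll": 0},{"grip": 255,"dx": 0,"dy": 0,"dz": 0,"roll": 0.055},{"grip": 255,"dx": 0,"dy": 0,"dz": 0,"roll": 0.055},{"grip": 255,"dx": 0,"dy": 0,"dz": 0,"roll": 0},{"grip": 255,"dx": 0,"dy": 0,"dz": 0,"roll": 0}]'

```text
clock: 6.98
eef_pos: [579.3, 283.6, 248.9]
tool_rot: [0.798, 0.603, -0.001, 0.0]
ft_force: [-0.2, -0.9, -3.2]
gripper_width: 9.3
```

```bash
cat > pins.py <<'E'
# rack pins by ray triangulation from the first top & side pictures: pin-tip pixel regions
from h import *
np.set_printoptions(precision=2,suppress=True)
app=dict(a=(671.5,371),b=(613,167.5),c=(545,407),d=(487,204.5))
out={}
for k,(x,y) in app.items():
    A=np.zeros((3,3));b=np.zeros(3)
    for n in('top0','side0'):
        p,d,i=load(n);P=cloud(i,d);h=cv2.cvtColor(p,cv2.COLOR_RGB2HSV)
        m=(np.hypot(P[...,0]-x,P[...,1]-y)<22)&(P[...,2]>124)&(P[...,2]<150)
        v,u=np.nonzero(m); r=(rays(i,[[u.mean(),v.mean()]])@rot(i).T)[0];r/=np.linalg.norm(r)
        Q=np.eye(3)-np.outer(r,r);A+=Q;b+=Q@i['xyz']
    out[k]=np.linalg.solve(A,b);print(k,len(u),out[k])
X=np.array(list(out.values()));c=X.mean(0)
ex=(out['a']-out['c'])+(out['b']-out['d']);ey=(out['a']-out['b'])+(out['c']-out['d'])
print('centre',c,'yaw x %.4f y %.4f'%(np.arctan2(ex[1],ex[0]),np.arctan2(-ey[0],ey[1])),np.linalg.norm(ex[:2])/2,np.linalg.norm(ey[:2])/2)
E
python3 pins.py
cat > holes.py <<'E'
from h import *
import sys
np.set_printoptions(precision=2,suppress=True)
f=sys.argv[1];p,d,i=load(f);w=wood(p)
seen=[]
for (u0,u1) in((150,215),(435,500)):
    s=(~w)[2:62,u0:u1].astype(np.uint8);n,l,stt,c=cv2.connectedComponentsWithStats(s)
    print([ (list(stt[j]),c[j]+[u0,2]) for j in range(1,n) if stt[j][4]>60])
E
python3 holes.py w2; python3 m3.py 3 wrist top side
```

```text
a 19 [672.56 370.4  129.07]
b 19 [614.54 167.12 128.21]
c 23 [546.03 406.47 127.67]
d 20 [487.56 203.68 128.19]
centre [580.17 286.91 128.29] yaw x -0.2790 y -0.2794 131.8540259178218 211.22583577723077
[([np.int32(14), np.int32(13), np.int32(24), np.int32(28), np.int32(355)], array([177.72,  27.9 ]))]
[([np.int32(26), np.int32(17), np.int32(15), np.int32(23), np.int32(265)], array([467.98,  30.11]))]
t6.98 tcp [579.3 283.6 248.9] yAz-0.2767 z [-0.001 -0.001 -1.   ] F [-0.2 -0.9 -3.2] M [ 0.   -0.01 -0.06] w9.3
wrist floor 69193 [ 14.001  46.278 -23.957] n in tool axes [-0.004 -0.005 -1.   ] range [-95.085 -98.832 -29.324] [107.879 132.525  74.793]
  h -3 3 72036 tool xy pct 1/99 [-39.366 -75.095 115.44   76.423]
  h 16 24 8694 tool xy pct 1/99 [-34.071 -78.975 113.194  79.885]
  h 50 65 5842 tool xy pct 1/99 [-25.623 -14.615  59.57   13.621]
top floor 2159 [-11.303 -41.134 -23.783] n in tool axes [-0.003 -0.002 -1.   ] range [-105.694 -135.625  -29.642] [103.618 135.058 168.093]
  h -3 3 3245 tool xy pct 1/99 [-111.167  -74.498   82.794   75.458]
  h 16 24 501 tool xy pct 1/99 [-119.624  -78.546  118.833   79.435]
  h 50 65 148 tool xy pct 1/99 [-59.272 -12.834  -2.225   5.073]
side floor 2774 [ -1.899  20.873 -23.938] n in tool axes [-0.005 -0.006 -1.   ] range [-107.697 -130.025 -172.539] [110.591 140.086  86.263]
  h -3 3 3735 tool xy pct 1/99 [-113.237  -78.985  122.011   77.741]
  h 16 24 899 tool xy pct 1/99 [-116.498  -79.785  122.541   80.316]
  h 50 65 180 tool xy pct 1/99 [-27.477  -5.718  62.205  14.216]
```

Run:
```python
from h import *
np.set_printoptions(precision=2,suppress=True)
o,M=st();p,d,i=load('w3');tcp=o['eef_pos']
g=cv2.cvtColor(p,cv2.COLOR_RGB2GRAY);h=cv2.cvtColor(p,cv2.COLOR_RGB2HSV)
X=onplane(i,[[174.5,28],[474.5,28]],tcp[2]-14.9);print((X-tcp)@M)
c=np.hstack([cv2.resize(p[0:75,u:u+100,::-1],None,fx=4,fy=4,interpolation=cv2.INTER_CUBIC) for u in(125,425)])
pt,dt,it=load('t3')
uv=[]
for n in('t3','s3'):
    q,_,ii=load(n); m=(tcp-ii['xyz'])@rot(ii); K=ii['K']; u=int(K[0,0]*m[0]/m[2]+K[0,2]);v=int(K[1,1]*m[1]/m[2]+K[1,2])
    x=max(u-70,0);y=max(v-60,0); print(n,x,y); uv.append(cv2.resize(q[y:y+130,x:x+140,::-1],(400,371),interpolation=cv2.INTER_CUBIC))
cv2.imwrite('pics/c3.png',np.vstack([c,np.hstack(uv)])[:600])
```

```text
t7.13 tcp [579.6 284.  249.3] yAz-0.2771 z [-0. -0. -1.] F [-0.1 -0.9 -2.1] M [-0.02  0.01 -0.03] w9.2
[[105.   -64.84  14.87]
 [105.02  65.84  14.84]]
t3 105 141
s3 196 178
```

View pics/c3.png

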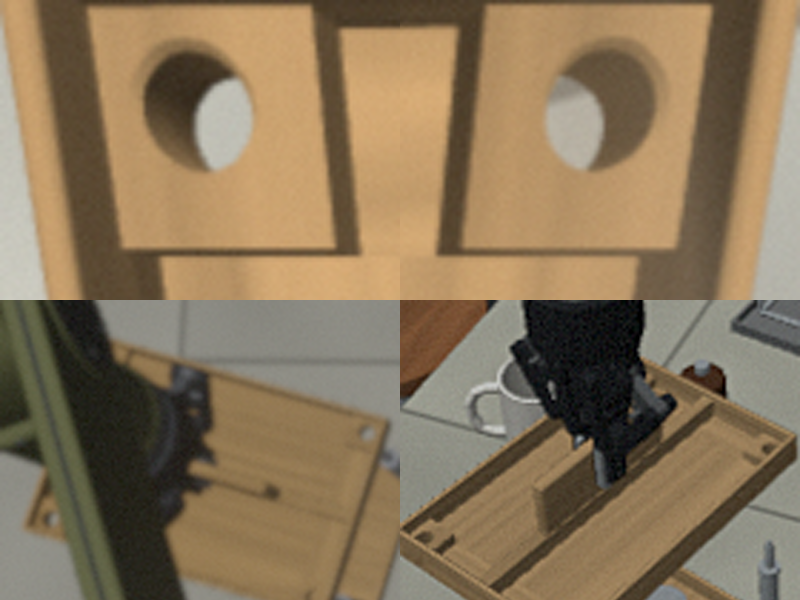

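Picture 7: all visible holes clear and the tray is square to the tool. The hole centres put the tray centre within about 1 mm of the TCP axis. Small shift, then down to just above the pins.

move_arm --motion '[{"grip": 255,"dx": 0.0028,"dy": -0.0007,"dz": 0.01,"roll": 0.002},{"grip": 255,"dx": 0,"dy": 0,"dz": 0.02,"roll": 0},{"grip": 255,"dx": 0,"dy": 0,"dz": 0.02,"roll": 0},{"grip": 255,"dx": 0,"dy": 0,"dz": 0.015,"roll": 0},{"grip": 255,"dx": 0,"dy": 0,"dz": 0.007,"roll": 0},{"grip": 255,"dx": 0,"dy": 0,"dz": 0,"roll": 0},{"grip": 255,"dx": 0,"dy": 0,"dz": 0,"roll": 0}]'

```text
clock: 7.72
eef_pos: [579.8, 287.8, 177.0]
tool_rot: [0.799, 0.602, -0.0, -0.0]
ft_force: [-0.5, 0.7, -2.8]
gripper_width: 9.2
```

```bash
python3 m3.py 4 wrist side
python3 - <<'E'
from h import *
st()
p,d,i=load('s4'); o=get_obs()['eef_pos']; m=(o-i['xyz'])@rot(i);K=i['K'];u=int(K[0,0]*m[0]/m[2]+K[0,2]);v=int(K[1,1]*m[1]/m[2]+K[1,2]);print(u,v)
x,y=max(u-85,0),max(v-50,0);c=p[y:y+140,x:x+190,::-1];cv2.imwrite('pics/c4.png',cv2.resize(c,None,fx=4,fy=4,interpolation=cv2.INTER_CUBIC))
E
```

```text
t7.72 tcp [579.8 287.8 177. ] yAz-0.2790 z [-0.001 -0.    -1.   ] F [-0.5  0.7 -2.8] M [ 0.   -0.04 -0.05] w9.2
wrist floor 69484 [ 14.163  46.332 -23.9  ] n in tool axes [-0.004 -0.005 -1.   ] range [-95.243 -98.759 -28.935] [107.924 132.654  74.947]
  h -3 3 72056 tool xy pct 1/99 [-39.264 -75.15  115.431  76.341]
  h 16 24 8690 tool xy pct 1/99 [-34.107 -79.066 113.341  79.885]
  h 50 65 5863 tool xy pct 1/99 [-25.472 -14.222  59.578  14.201]
side floor 2595 [ -2.209  19.546 -23.113] n in tool axes [-0.006 -0.006 -1.   ] range [-107.251 -132.116 -170.619] [109.982 138.782  95.763]
  h -3 3 3668 tool xy pct 1/99 [-112.873  -78.665  121.882   77.615]
  h 16 24 791 tool xy pct 1/99 [-117.584  -79.269  122.259   80.156]
  h 50 65 171 tool xy pct 1/99 [-54.038  -5.439  61.654  12.521]
t7.82 tcp [580.7 288.2 178.4] yAz-0.2790 z [ 0.002  0.001 -1.   ] F [ 0.3  0.6 -2.8] M [ 0.01  0.03 -0.06] w9.0
268 264
```

View pics/c4.png

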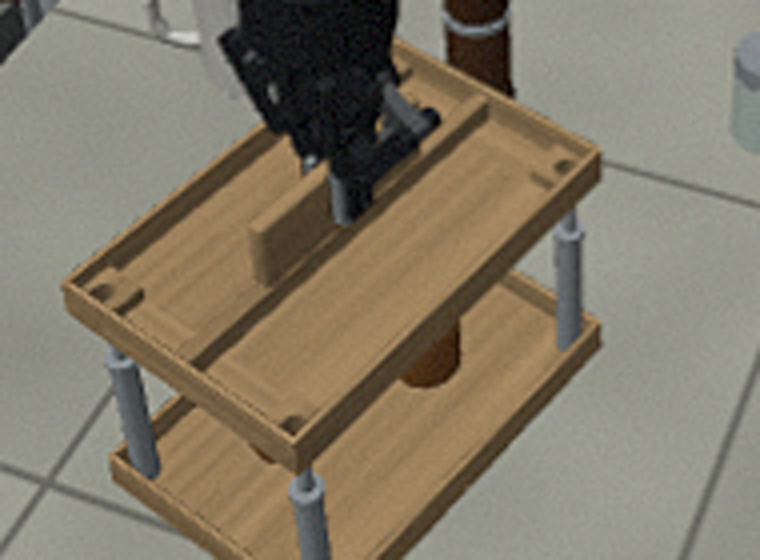

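Picture 8: the tray hovers just above the pins and each corner lines up over its post. The measured y reads about 1.5 mm far, so I'll correct that and lower in steps, watching the force.

move_arm --motion '[{"grip": 255,"dx": -0.0018,"dy": 0,"dz": 0,"roll": 0},{"grip": 255,"dx": 0,"dy": 0,"dz": 0.003,"roll": 0},{"grip": 255,"dx": 0,"dy": 0,"dz": 0.003,"roll": 0},{"grip": 255,"dx": 0,"dy": 0,"dz": 0.003,"roll": 0},{"grip": 255,"dx": 0,"dy": 0,"dz": 0.003,"roll": 0},{"grip": 255,"dx": 0,"dy": 0,"dz": 0.003,"roll": 0},{"grip": 255,"dx": 0,"dy": 0,"dz": 0,"roll": 0}]'

```text
clock: 8.4
eef_pos: [578.7, 285.9, 161.3]
tool_rot: [0.799, 0.602, -0.001, -0.0]
ft_force: [0.4, -0.3, -3.8]
gripper_width: 9.4
```

move_arm --motion '[{"grip": 255,"dx": 0,"dy": 0,"dz": 0.003,"roll": 0},{"grip": 255,"dx": 0,"dy": 0,"dz": 0.003,"roll": 0},{"grip": 255,"dx": 0,"dy": 0,"dz": 0.003,"roll": 0},{"grip": 255,"dx": 0,"dy": 0,"dz": 0,"roll": 0},{"grip": 255,"dx": 0,"dy": 0,"dz": 0,"roll": 0}]'

```text
clock: 8.82
eef_pos: [579.0, 286.0, 152.9]
tool_rot: [0.799, 0.602, -0.0, -0.0]
ft_force: [0.0, 0.4, -3.3]
gripper_width: 9.1
```

move_arm --motion '[{"grip": 255,"dx": 0,"dy": 0,"dz": 0.003,"roll": 0},{"grip": 255,"dx": 0,"dy": 0,"dz": 0.003,"roll": 0},{"grip": 255,"dx": 0,"dy": 0,"dz": 0.002,"roll": 0},{"grip": 255,"dx": 0,"dy": 0,"dz": 0.002,"roll": 0},{"grip": 255,"dx": 0,"dy": 0,"dz": 0,"roll": 0}]'

```text
clock: 9.23
eef_pos: [578.9, 286.0, 142.7]
tool_rot: [0.799, 0.602, -0.0, -0.0]
ft_force: [0.5, 0.1, -3.2]
gripper_width: 9.2
```

move_arm --motion '[{"grip": 255,"dx": 0,"dy": 0,"dz": 0.001,"roll": 0},{"grip": 255,"dx": 0,"dy": 0,"dz": 0,"roll": 0},{"grip": 255,"dx": 0,"dy": 0,"dz": 0,"roll": 0}]'

```text
clock: 9.48
eef_pos: [579.3, 286.1, 142.4]
tool_rot: [0.799, 0.602, 0.0, 0.0]
ft_force: [-0.7, -0.3, -3.7]
gripper_width: 9.0
```

move_arm --motion '[{"grip": 255,"dx": 0,"dy": 0,"dz": 0.001,"roll": 0},{"grip": 255,"dx": 0,"dy": 0,"dz": 0.001,"roll": 0},{"grip": 255,"dx": 0,"dy": 0,"dz": 0,"roll": 0},{"grip": 255,"dx": 0,"dy": 0,"dz": 0,"roll": 0}]'

```text
clock: 9.82
eef_pos: [579.6, 286.3, 140.8]
tool_rot: [0.799, 0.602, 0.0, 0.0]
ft_force: [0.7, -0.1, -0.2]
gripper_width: 9.1
```

move_arm --motion '[{"grip": 255,"dx": 0,"dy": 0,"dz": 0.001,"roll": 0},{"grip": 255,"dx": 0,"dy": 0,"dz": 0,"roll": 0},{"grip": 255,"dx": 0,"dy": 0,"dz": 0,"roll": 0}]'

```text
clock: 10.07
eef_pos: [579.8, 286.3, 140.5]
tool_rot: [0.799, 0.602, 0.001, 0.0]
ft_force: [0.4, -1.0, 4.9]
gripper_width: 9.1
```

move_arm --motion '[{"grip": 215,"dx": 0,"dy": 0,"dz": 0,"roll": 0},{"grip": 200,"dx": 0,"dy": 0,"dz": 0,"roll": 0},{"grip": 180,"dx": 0,"dy": 0,"dz": 0,"roll": 0},{"grip": 160,"dx": 0,"dy": 0,"dz": 0,"roll": 0},{"grip": 140,"dx": 0,"dy": 0,"dz": 0,"roll": 0},{"grip": 140,"dx": 0,"dy": 0,"dz": 0,"roll": 0}]'

```text
clock: 10.57
eef_pos: [579.2, 286.1, 139.1]
tool_rot: [0.799, 0.602, -0.0, -0.0]
ft_force: [-0.1, 0.2, -0.1]
gripper_width: 38.3
```

Tray is released. Retreat upward and check its seat.

move_arm --motion '[{"grip": 120,"dx": 0,"dy": 0,"dz": -0.015,"roll": 0},{"grip": 100,"dx": 0,"dy": 0,"dz": -0.03,"roll": 0},{"grip": 60,"dx": 0,"dy": 0,"dz": -0.035,"roll": 0},{"grip": 30,"dx": 0,"dy": 0,"dz": -0.035,"roll": 0},{"grip": 0,"dx": 0,"dy": 0,"dz": -0.03,"roll": 0},{"grip": 0,"dx": 0,"dy": 0,"dz": -0.02,"roll": 0},{"grip": 0,"dx": 0,"dy": 0,"dz": 0,"roll": 0}]'

```text
clock: 11.15
eef_pos: [581.8, 287.2, 310.6]
tool_rot: [0.799, 0.602, 0.005, 0.001]
ft_force: [1.4, 0.1, 1.3]
gripper_width: 85.3
```

```bash
cat > m5.py <<'E'
from h import *
np.set_printoptions(precision=3,suppress=True)
st()
for n in('wrist','side','top'):
    p,d,i=shot(n,n[0]+'5.png');P=cloud(i,d);w=wood(p)&np.isfinite(P[...,2])
    T=P[w&(np.hypot(P[...,0]-580,P[...,1]-287)<150)&(P[...,2]>100)&(P[...,2]<200)]
    F=T[abs(T[:,2]-117)<5]; m=F.mean(0); nn=np.linalg.svd(F-m,full_matrices=False)[2][2]*1; nn*=np.sign(nn[2])
    k=abs((F-m)@nn)<1.5;F=F[k];m=F.mean(0);nn=np.linalg.svd(F-m,full_matrices=False)[2][2];nn*=np.sign(nn[2])
    z0=m[2]+(nn[0]*(m[0]-580)+nn[1]*(m[1]-287))/nn[2]
    print(n,'floor z at centre',z0,'n',nn,len(F))
    g=np.isfinite(P[...,2])
    A=P[g&(np.hypot(P[...,0]-620,P[...,1]-24)<40)&(P[...,2]>60)&(P[...,2]<160)]
    if len(A):
        print(' mill',len(A),A.min(0),A.max(0))
        v,u=np.nonzero(g&(np.hypot(P[...,0]-620,P[...,1]-24)<40)&(P[...,2]>131)); q=P[v,u];
        if len(q): print(' knob',len(q),q.mean(0),'px',u.mean(),v.mean())
E
python3 m5.py
```

```text
t11.15 tcp [581.8 287.2 310.6] yAz-0.2790 z [ 0.01   0.004 -1.   ] F [1.4 0.1 1.3] M [ 0.   -0.05 -0.01] w85.3
wrist floor z at centre 116.37044075563087 n [0.001 0.    1.   ] 25485
 mill 1628 [598.811   5.085  60.   ] [643.136  46.694 139.706]
 knob 79 [619.833  27.385 135.801] px 409.9620253164557 368.2911392405063
side floor z at centre 116.30509474559982 n [ 0. -0.  1.] 2691
 mill 436 [599.114   4.277  60.358] [642.757  49.9   140.918]
 knob 24 [620.348  27.459 136.175] px 301.0416666666667 201.29166666666666
top floor z at centre 116.83384689508364 n [-0.002  0.001  1.   ] 2336
 mill 302 [598.022   2.287  60.291] [641.126  44.384 145.66 ]
 knob 41 [620.172  23.533 136.127] px 298.1951219512195 192.26829268292684
```

View pics/s5.png

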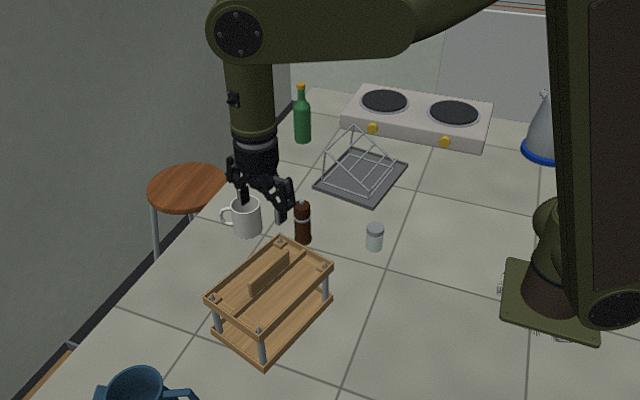

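Picture 9: tray fully down on all four posts (floor z 116.3–116.8 in three views against 117 expected, level within 0.002), and the rack has not moved. Mill centre is about (620.5, 25), top near 140. Move over the mill.

move_arm --motion '[{"grip": 0,"dx": -0.018,"dy": 0.0083,"dz": 0,"roll": 0},{"grip": 0,"dx": -0.034,"dy": 0.0156,"dz": 0,"roll": 0},{"grip": 0,"dx": -0.036,"dy": 0.0165,"dz": 0,"roll": 0},{"grip": 0,"dx": -0.036,"dy": 0.0165,"dz": 0,"roll": 0},{"grip": 0,"dx": -0.036,"dy": 0.0165,"dz": 0.01,"roll": 0},{"grip": 0,"dx": -0.036,"dy": 0.0165,"dz": 0.01,"roll": 0},{"grip": 0,"dx": -0.028,"dy": 0.0128,"dz": 0.02,"roll": 0},{"grip": 0,"dx": -0.016,"dy": 0.0074,"dz": 0.02,"roll": 0},{"grip": 0,"dx": 0,"dy": 0,"dz": 0.02,"roll": 0},{"grip": 0,"dx": 0,"dy": 0,"dz": 0,"roll": 0},{"grip": 0,"dx": 0,"dy": 0,"dz": 0,"roll": 0}]'

```text
clock: 12.22
eef_pos: [616.9, 24.9, 221.3]
tool_rot: [0.799, 0.602, -0.003, -0.002]
ft_force: [0.6, 0.6, 0.2]
gripper_width: 84.8
```

Run:
```python
from h import *
go([620.6,25.2,76])
for n in('wrist','side'):
    p,d,i=shot(n,n[0]+'6.png');P=cloud(i,d);g=np.isfinite(P[...,2])&(np.hypot(P[...,0]-620,P[...,1]-24)<40)
    A=P[g&(P[...,2]>60)&(P[...,2]<128)];B=P[g&(P[...,2]>110)&(P[...,2]<150)]
    if len(A): print(n,len(A),np.percentile(A,[1,99],0).round(1),'head',np.percentile(B,[1,99],0).round(1))
```

```text
t12.22 tcp [616.9  24.9 221.3] yAz-0.2798 z [-0.007  0.001 -1.   ] F [0.6 0.6 0.2] M [0.01 0.01 0.  ] w84.8
d tool [m] [0.0015 0.0044 0.1453]
wrist 2058 [[601.1   3.9  63.5]
 [642.1  44.8 127.9]] head [[601.3   4.2 112.3]
 [641.5  44.4 139.1]]
side 397 [[600.   13.4  60.5]
 [641.1  48.1 127.6]] head [[600.3   9.7 110.6]
 [641.1  47.3 139.2]]
```

move_arm --motion '[{"grip": 0,"dx": 0,"dy": 0,"dz": 0.02,"roll": 0},{"grip": 0,"dx": 0,"dy": 0,"dz": 0.03,"roll": 0},{"grip": 0,"dx": 0,"dy": 0,"dz": 0.03,"roll": 0},{"grip": 0,"dx": 0,"dy": 0,"dz": 0.02,"roll": 0},{"grip": 0,"dx": 0,"dy": 0,"dz": 0.01,"roll": 0},{"grip": 0,"dx": 0,"dy": 0,"dz": 0,"roll": 0},{"grip": 0,"dx": 0,"dy": 0,"dz": 0,"roll": 0},{"grip": 0,"dx": 0,"dy": 0,"dz": 0,"roll": 0}]'

```text
clock: 12.98
eef_pos: [620.7, 25.4, 116.4]
tool_rot: [0.798, 0.602, 0.001, 0.001]
ft_force: [0.3, -0.2, 0.4]
gripper_width: 85.6
```

```bash
python3 -c "
from h import *
go([621,24.7,78])"
```

```text
t12.98 tcp [620.7  25.4 116.4] yAz-0.2784 z [ 0.004 -0.    -1.   ] F [ 0.3 -0.2  0.4] M [ 0.   -0.   -0.02] w85.6
d tool [m] [-0.0006  0.0003  0.0384]
```

move_arm --motion '[{"grip": 0,"dx": -0.0006,"dy": 0.0003,"dz": 0.015,"roll": 0},{"grip": 0,"dx": 0,"dy": 0,"dz": 0.015,"roll": 0},{"grip": 0,"dx": 0,"dy": 0,"dz": 0.008,"roll": 0},{"grip": 0,"dx": 0,"dy": 0,"dz": 0,"roll": 0},{"grip": 80,"dx": 0,"dy": 0,"dz": 0,"roll": 0},{"grip": 110,"dx": 0,"dy": 0,"dz": 0,"roll": 0},{"grip": 130,"dx": 0,"dy": 0,"dz": 0,"roll": 0},{"grip": 150,"dx": 0,"dy": 0,"dz": 0,"roll": 0},{"grip": 170,"dx": 0,"dy": 0,"dz": 0,"roll": 0},{"grip": 170,"dx": 0,"dy": 0,"dz": 0,"roll": 0}]' --grip_force 25

```text
clock: 13.82
eef_pos: [620.3, 24.3, 77.5]
tool_rot: [0.799, 0.602, 0.001, 0.001]
ft_force: [0.7, 0.0, 5.9]
gripper_width: 43.8
```

move_arm --motion '[{"grip": 255,"dx": 0,"dy": 0,"dz": 0,"roll": 0},{"grip": 255,"dx": 0,"dy": 0,"dz": 0,"roll": 0},{"grip": 255,"dx": 0,"dy": 0,"dz": 0,"roll": 0}]' --grip_force 50

```text
clock: 14.07
eef_pos: [620.3, 24.3, 77.6]
tool_rot: [0.799, 0.602, 0.001, 0.001]
ft_force: [1.0, 0.3, 5.8]
gripper_width: 42.9
```

move_arm --motion '[{"grip": 255,"dx": 0,"dy": 0,"dz": -0.01,"roll": 0},{"grip": 255,"dx": 0,"dy": 0,"dz": -0.025,"roll": 0},{"grip": 255,"dx": 0,"dy": 0,"dz": -0.035,"roll": 0},{"grip": 255,"dx": 0,"dy": 0,"dz": -0.035,"roll": 0},{"grip": 255,"dx": 0,"dy": 0,"dz": -0.035,"roll": 0},{"grip": 255,"dx": 0,"dy": 0,"dz": -0.035,"roll": 0},{"grip": 255,"dx": 0,"dy": 0,"dz": -0.02,"roll": 0},{"grip": 255,"dx": 0,"dy": 0,"dz": -0.005,"roll": 0},{"grip": 255,"dx": 0,"dy": 0,"dz": 0,"roll": 0}]'

```text
clock: 14.82
eef_pos: [619.7, 24.4, 278.1]
tool_rot: [0.799, 0.602, 0.001, 0.001]
ft_force: [-0.0, -0.5, -2.3]
gripper_width: 43.3
```

move_arm --motion '[{"grip": 255,"dx": 0.012,"dy": -0.0035,"dz": 0,"roll": 0},{"grip": 255,"dx": 0.024,"dy": -0.007,"dz": 0,"roll": 0},{"grip": 255,"dx": 0.034,"dy": -0.01,"dz": 0,"roll": 0},{"grip": 255,"dx": 0.034,"dy": -0.01,"dz": 0,"roll": 0},{"grip": 255,"dx": 0.034,"dy": -0.01,"dz": 0,"roll": 0},{"grip": 255,"dx": 0.034,"dy": -0.01,"dz": 0,"roll": 0},{"grip": 255,"dx": 0.032,"dy": -0.0095,"dz": 0,"roll": 0},{"grip": 255,"dx": 0.022,"dy": -0.0065,"dz": 0,"roll": 0},{"grip": 255,"dx": 0.012,"dy": -0.0035,"dz": 0,"roll": 0},{"grip": 255,"dx": 0.0028,"dy": -0.0007,"dz": 0,"roll": 0},{"grip": 255,"dx": 0,"dy": 0,"dz": 0,"roll": 0},{"grip": 255,"dx": 0,"dy": 0,"dz": 0,"roll": 0}]'

```text
clock: 15.82
eef_pos: [617.0, 274.1, 275.1]
tool_rot: [0.799, 0.602, -0.001, 0.0]
ft_force: [0.8, 0.1, -1.7]
gripper_width: 43.1
```

Run:
```python
from h import *
go([618.8,275.6,197])
o=get_obs()['eef_pos']
for n in('wrist','side'):
    p,d,i=shot(n,n[0]+'7.png')
    P=cloud(i,d);h=cv2.cvtColor(p,cv2.COLOR_RGB2HSV);g=np.isfinite(P[...,2])&(np.hypot(P[...,0]-o[0],P[...,1]-o[1])<45)
    q=P[g&(P[...,2]<o[2]-5)&(P[...,2]>o[2]-90)&(P[...,2]>185)]
    for a,b in((-75,-55),(-55,-35),(-35,-10)):
        s=q[(q[:,2]-o[2]>a)&(q[:,2]-o[2]<b)]
        if len(s)>5: print(n,a,b,len(s),np.percentile(s,[2,98],0).round(1)[:,:2].ravel(),s[:,2].min())
p,_,i=load('s7');cv2.imwrite('pics/c7.png',cv2.resize(p[150:370,150:390,::-1],None,fx=2.5,fy=2.5))
```

```text
t15.82 tcp [617.  274.1 275.1] yAz-0.2795 z [-0.002 -0.002 -1.   ] F [ 0.8  0.1 -1.7] M [ 0.02 -0.01 -0.02] w43.1
d tool [m] [0.0021 0.0014 0.0781]
wrist -75 -55 706 [597.6 272.4 640.4 296.1] 200.20509832716934
wrist -55 -35 569 [601.1 276.3 638.7 294.7] 220.25858226261636
wrist -35 -10 1011 [601.2 276.6 638.7 294.8] 240.0910372606784
side -75 -55 180 [595.2 265.7 634.5 298. ] 200.14055425324443
side -55 -35 156 [596.1 267.1 631.8 296.9] 220.30655856553722
side -35 -10 195 [596.4 269.2 632.3 296.3] 240.1012422695046
```

View pics/c7.png

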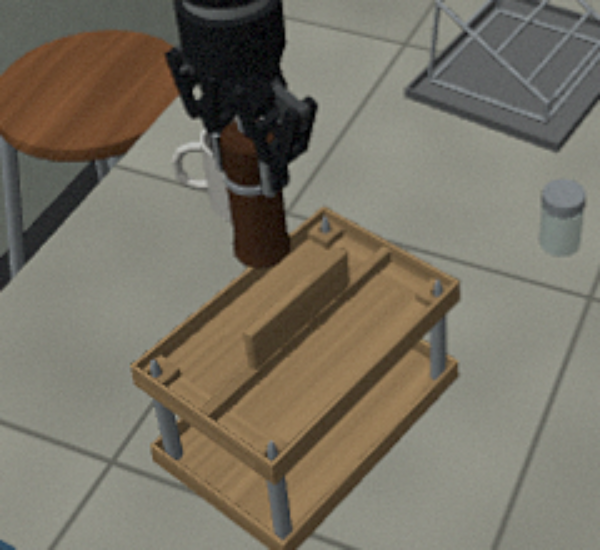

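Picture 10: mill hangs upright over the +x bay, all four pins visible through the tray corners. Lower it.

move_arm --motion '[{"grip": 255,"dx": 0.001,"dy": 0.001,"dz": 0.01,"roll": 0},{"grip": 255,"dx": 0,"dy": 0,"dz": 0.018,"roll": 0},{"grip": 255,"dx": 0,"dy": 0,"dz": 0.018,"roll": 0},{"grip": 255,"dx": 0,"dy": 0,"dz": 0.014,"roll": 0},{"grip": 255,"dx": 0,"dy": 0,"dz": 0.01,"roll": 0},{"grip": 255,"dx": 0,"dy": 0,"dz": 0.005,"roll": 0},{"grip": 255,"dx": 0,"dy": 0,"dz": 0,"roll": 0},{"grip": 255,"dx": 0,"dy": 0,"dz": 0,"roll": 0}]'

```text
clock: 16.58
eef_pos: [619.1, 275.7, 201.5]
tool_rot: [0.799, 0.602, 0.0, 0.0]
ft_force: [-0.4, 0.2, -1.1]
gripper_width: 42.8
```

move_arm --motion '[{"grip": 255,"dx": 0,"dy": 0,"dz": 0.001,"roll": 0},{"grip": 255,"dx": 0,"dy": 0,"dz": 0,"roll": 0},{"grip": 255,"dx": 0,"dy": 0,"dz": 0,"roll": 0}]'

```text
clock: 16.83
eef_pos: [619.2, 276.3, 201.3]
tool_rot: [0.799, 0.602, 0.001, 0.0]
ft_force: [-0.1, -0.2, -1.8]
gripper_width: 42.9
```

Still about 6 mm to go.

move_arm --motion '[{"grip": 255,"dx": 0,"dy": 0,"dz": 0.002,"roll": 0},{"grip": 255,"dx": 0,"dy": 0,"dz": 0.002,"roll": 0},{"grip": 255,"dx": 0,"dy": 0,"dz": 0.001,"roll": 0},{"grip": 255,"dx": 0,"dy": 0,"dz": 0,"roll": 0},{"grip": 255,"dx": 0,"dy": 0,"dz": 0,"roll": 0}]'

```text
clock: 17.25
eef_pos: [618.6, 276.0, 195.1]
tool_rot: [0.799, 0.602, -0.0, -0.0]
ft_force: [0.6, -0.5, -2.4]
gripper_width: 43.4
```

move_arm --motion '[{"grip": 255,"dx": 0,"dy": 0,"dz": 0.001,"roll": 0},{"grip": 255,"dx": 0,"dy": 0,"dz": 0,"roll": 0},{"grip": 255,"dx": 0,"dy": 0,"dz": 0,"roll": 0}]'

```text
clock: 17.5
eef_pos: [618.8, 276.1, 194.7]
tool_rot: [0.799, 0.602, 0.0, 0.0]
ft_force: [0.2, -0.4, 1.0]
gripper_width: 43.4
```

Contact (Fz −2 → +1). Release and rise.

move_arm --motion '[{"grip": 115,"dx": 0,"dy": 0,"dz": 0,"roll": 0},{"grip": 100,"dx": 0,"dy": 0,"dz": 0,"roll": 0},{"grip": 60,"dx": 0,"dy": 0,"dz": 0,"roll": 0},{"grip": 0,"dx": 0,"dy": 0,"dz": 0,"roll": 0},{"grip": 0,"dx": 0,"dy": 0,"dz": 0,"roll": 0},{"grip": 0,"dx": 0,"dy": 0,"dz": 0,"roll": 0}]' --grip_force 25

```text
clock: 18.0
eef_pos: [618.8, 276.1, 194.3]
tool_rot: [0.799, 0.602, 0.0, 0.0]
ft_force: [0.0, -0.0, -0.7]
gripper_width: 85.4
```

move_arm --motion '[{"grip": 0,"dx": 0,"dy": 0,"dz": -0.015,"roll": 0},{"grip": 0,"dx": 0,"dy": 0,"dz": -0.025,"roll": 0},{"grip": 0,"dx": 0,"dy": 0,"dz": -0.03,"roll": 0},{"grip": 0,"dx": 0,"dy": 0,"dz": -0.03,"roll": 0},{"grip": 0,"dx": 0,"dy": 0,"dz": -0.02,"roll": 0},{"grip": 0,"dx": 0,"dy": 0,"dz": -0.02,"roll": 0},{"grip": 0,"dx": 0,"dy": 0,"dz": 0,"roll": 0},{"grip": 0,"dx": 0,"dy": 0,"dz": 0,"roll": 0}]'

```text
clock: 18.67
eef_pos: [619.3, 276.3, 335.8]
tool_rot: [0.799, 0.602, 0.002, 0.0]
ft_force: [-0.3, -0.2, -1.2]
gripper_width: 85.6
```

```bash
python3 m5.py
python3 - <<'E'
from h import *
p,d,i=load('s5');P=cloud(i,d);g=np.isfinite(P[...,2])&(np.hypot(P[...,0]-619,P[...,1]-276)<45)
for a,b in((150,175),(180,210),(210,235),(236,262)):
    s=P[g&(P[...,2]>a)&(P[...,2]<b)]
    if len(s)>3: print(a,b,len(s),np.percentile(s,[2,98],0).round(1))
st();cv2.imwrite('pics/s5b.png',p[:,:,::-1])
E
```

```text
t18.67 tcp [619.3 276.3 335.8] yAz-0.2790 z [ 0.003  0.001 -1.   ] F [-0.3 -0.2 -1.2] M [0.01 0.02 0.  ] w85.6
wrist floor z at centre 116.37794130441573 n [ 0.001 -0.     1.   ] 18291
side floor z at centre 116.33901178491033 n [-0.001 -0.001  1.   ] 2460
top floor z at centre 116.88853875776431 n [-0.001  0.001  1.   ] 1965
150 175 220 [[575.1 268.5 150.6]
 [634.2 299.4 174.9]]
180 210 217 [[598.3 270.9 181.2]
 [636.6 299.  209. ]]
210 235 196 [[598.5 267.8 210.8]
 [634.8 298.7 234.9]]
236 262 259 [[599.7 260.8 237.1]
 [638.2 297.3 255.5]]
t18.82 tcp [617.9 275.8 332.4] yAz-0.2790 z [-0.003 -0.001 -1.   ] F [-0.1 -0.7 -0.4] M [ 0.01 -0.01  0.06] w85.5
```

View pics/s5b.png

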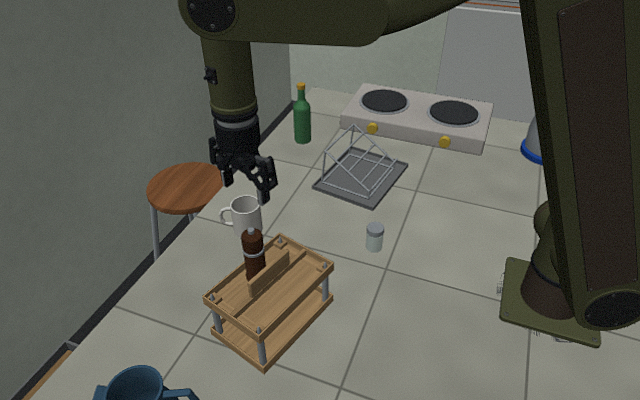

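Picture 11: the mill stands upright in the far bay at (253,253), the tray is level on the posts, the other things are in place and the gripper is clear.

```bash
python3 -c "
from bench import *
print(finish_job())"
```

```text
the job is handed in; nothing more can be done
None
```

The spice rack is back together: the upper tray sits on all four posts and the pepper mill stands upright in the bay on the far side of its handle. I handed the job in at about 19 s of the 69 s allowed.

- **Tray:** The tool can't tilt, so I closed on the slanted handle with low force and let the tray level itself as it lifted. I carried it over, lowered it onto the pins in steps and let go once the posts were taking its weight.
- **Tray check:** The tray floor measured 116.3–116.9 mm in all three views, against 117 mm expected. It was level within about 0.001 rad, and the pins show through all four corner holes.
- **Mill check:** The mill's sides line up vertically in the side view and its top is at about 256 mm, as it should be when standing on the tray floor.
- **Other things:** The rack, shaker and mug look unmoved in the last side picture. I did not re-measure the rack, shaker, mug or jars at the end, and the tray mostly hides the jars there.
- **Forces:** The largest wrist-force component I read was about 9 N, while lifting the tray.
- **Failed or disagreed:** The first two move calls were refused because I had left out some row keys. The side view placed the held tray about 2–3 mm off the wrist view along its length. I split the difference, and the tray still went down without catching.

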